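# Snap the electrode clip onto the titration rail and slide it to the stop

## Robot

A 6-joint arm with a two-finger parallel gripper is mounted at the origin on the work surface. World frame = base frame: x ahead of the robot, y to its left, z up, the work surface at z = 0. Lengths are in m, angles in rad, forces in N, time in s.
With the tool pointing down it reaches from about 0.375 to 0.9 m from the base axis. Payload 3.1 kg.
Tool frame: the origin (TCP) lies on the centre line of the jaws, within the pads' length; the fingertips stand robot.tip_reach ahead of it and the grasp point (between the pads) lies 8 mm behind it (robot.tip_reach is the distance from the TCP to the fingertips, in m); z points along the fingers, y is the line along which they close (so a half turn about z gives the same grasp; the last joint's range is limited). The gripper opens to 87 mm and grips with 3 to 60 N. Pads are 19 mm wide; open, the fingers measure 117 mm over their backs; the gripper's body (75 mm by 190 mm) begins 51 mm behind the grasp point.
Start: joints at [0.96, 0.527, 1.433, -0, 1.181, -0.178], TCP at [0.262, 0.567, 0.234] pointing down, gripper open.
Joint ranges: [-3.08, 3.08], [-0.75, 2.2], [0.22, 2.44], [-1.43, 4.57], [0, 2.65], [-2.85, 2.85]. Speed limits (rad/s): [2.79, 2.79, 3.14, 3.14, 3.14, 3.14].

## Interface

Orientations are given as a unit quaternion [x, y, z, w].
In Python, from rig import robot gives the robot as it stands.
- The arm moves only by the tool jog_arm, never from a script. Its argument "motion" is one flat list of numbers, 7 for each row, row after row: the shift along the tool's x, y, z scaled (see below), then the turn, a rotation vector about the tool's x, y, z scaled (see below), then the gripper's target within -1 to 1 (shut at 1, half-way at 0, fully open at -1). In form: [x, y, z, rx, ry, rz, hand, x, y, z, rx, ry, rz, hand, ...]. A call has 1 to 12 rows; each row shifts and turns the commanded pose from where the row before left it, along the tool's axes as they then stand; what a row does not reach is not made up. The controller multiplies each number of a shift by 4 cm and each number of a turn by 4 degrees. A row lasts 1/8 s, in which the tool goes at most 62.5 mm and 10.7 degrees, less where a joint would pass 70% of its speed; a pose out of reach is approached as far as the arm can. A call with a number of a shift or a turn outside -1 to 1 is refused whole. A call with a gripper value outside its range is refused whole. The fingers move at their own pace and stop on an object; "grip_force" is the grip in N (left out, the last holds). Time passes only in rows, so rows that do not move let the fingers close. It gives the time, the measured TCP pose, the force, the opening and the grip force at its end, in the units of the state.
- robot.get_obs(): the state, without advancing time (a new reading comes with each control period).
- robot.camera(name): name is "side" or "top" or "wrist"; returns the picture (384x512x3 uint8, blue, green, red); there is no depth.
- robot.calibration(name): a dict with "fx", "fy", "cx", "cy" (pixels), "dist_coeffs" ([k1, k2, p1, p2, k3] as OpenCV has them; the pictures are not rectified), "R" (3x3) and "t" (3): a world point X has camera coordinates R X + t; the wrist camera has in their place "T_tool_cam" (4x4, takes a point from camera to tool coordinates, whose origin is the TCP and whose axes are the flange's). Camera axes: x right, y down, z forward; pixel columns grow to the right and rows downward; lengths in m; the calibration is good to about 2 mm. A picture is of the moment at which its call begins: read the wrist's pose just before it. calibration takes no time and is no camera call.
- robot.hand_in(): hands the job in; it is judged then, once.
The state is a dict: "time": time; "q": joint angles; "joint_velocities": joint speeds; "joint_torque": joint torques, N m; "position": TCP position; "tool_rot": TCP orientation; "ft_force": force on the tool from outside, world axes, zero at the start; "moment": the same for the moment, N m; "grip_width": finger opening in m; "grip_force": force on a finger pad.
Only numpy, scipy, OpenCV 4.12 (cv2) and the standard library are available. Lean on these libraries where they do the work, as an engineer would, in place of code of your own. Each camera call takes 0.05 s, during which the arm holds its last target. There are 200 camera calls.

## Task

Pick up the electrode-holder clip and push it slowly down over the steel rod near the middle of the rod's free length, its ring pointing to the robot's side, until its arms snap past the rod and it is fully home and upright. Then slide it along the rod until it touches the round-topped stop (not the square-topped one), and let go. Press gently, no harder than the snap and a light touch need (well under 40 N on the rod and 25 N on the stop), and leave the glassware and other loose things where they are.

Things in the scene. Friction and masses are not known exactly. Their poses are not given: they have to be found in the camera images.
- clip: Loose electrode-holder clip, about 90 g: black plastic with two sprung steel arms, standing on them. Origin: centre of its bore (on the rod's axis when home), at first 21.6 mm above the bench; y runs along the bore, z up, the ring points to -x. Roof block 25 (x) x 30 (y) mm, z = 10 to 22 mm; its underside meets the rod when home. Ring and its flat arm lie at z = 14 to 20 mm.
- clip_fin (a point): Middle of the clip's upright grip fin, 42.5 mm above the clip's origin. The fin is 12 mm thick (clip x), 30 mm long (y) and reaches from z = 22 to 63 mm above the origin; pinch it from above, across x.
- clip_lips (a point): Midway between the arms' two round lips, 7.5 mm below the clip's origin; the lips are 14 mm apart. Above them the arms stand 24 mm apart inside, 30 outside; below they flare to 30 mm apart (inside) at z = -21.6 mm. Going down, the lips meet the rod with the origin 16 mm above its axis and pass its widest point at 7.5 mm.
- clip_arm_front (a joint): Spread of the clip's sprung arm on the ring's side, rad: 0 at rest, about 0.13 while its lip passes the rod's widest point, about 0.02 when home and centred (0 and 0.06 if leant on). The push needed rises to 10 to 17 N, falls past the widest point, and rises steeply as the roof meets the rod. Friction may hold the clip part-way: push until the roof meets the rod. Home, it slides along the rod with 2 to 7 N.
- clip_arm_back (a joint): Spread of the clip's other sprung arm, rad, with the same values. The two are alike.
- clip_ring (a point): Centre of the clip's ring (outer diameter 32, hole 20 mm), 58 mm from the bore axis on the clip's -x side.
- rail: Low rail: a plain round steel rod, 20 mm diameter, in two grey posts (30 x 22 mm, 124 mm high, at y = -160 and +160 mm) on a grey base 60 x 350 x 12 mm. Origin: centre of the base's underside; y along the rod, -x the robot's side. The rod's axis is at x = 0; its height differs each time, from 93.5 to 106.5 mm above the bench, and is clamped and rigid. An off-centre clip jams on one arm: yield with the side force.
- round_stop: The round-topped stop, near one end of the rod or the other: upright dark steel plate on the rail's base, 36 mm wide, 12 mm thick along the rod, top 122 mm above the bench; the rod passes through its slot. Origin: centre of its underside, 12 mm above the bench; y along the rod. The clip touches it when their origins are 21 mm apart along the rod.
- square_stop: The square-topped stop, near the rod's other end: otherwise the same plate, 36 mm wide, 12 mm thick, top 122 mm above the bench. Origin: centre of its underside.
- wash_bottle: Bystander: white bottle, 60 mm diameter, 150 mm high. Origin: centre of its underside.
- flask: Bystander: conical glass flask, 76 mm diameter, 120 mm high. Origin: centre of its underside.
- beaker: Bystander: glass beaker, 60 mm diameter, 70 mm high, behind the rail. Origin: centre of its underside.
- reagent: Bystander: amber jar, 64 mm diameter, 130 mm high. Origin: centre of its underside.
- spatula: Bystander: spatula lying on the bench, 170 mm long. Origin: under its middle.
- dish: Bystander: white ceramic dish, 70 mm diameter, 26 mm high. Origin: centre of its underside.
- stopper: Bystander: black rubber stopper, 38 mm diameter, 30 mm high. Origin: centre of its underside.
There are look-alikes about, which are no part of the job. Leave any green, pink or red look-alike of the clip alone.

How it is judged:
On the way, in this order (a step that is already met when the one before it is completed fails the run):
1. the clip is snapped fully home on the rod, ring to the robot's side, at least 25 mm clear of the round-topped stop (value of joint each of clip_arm_front, clip_arm_back below 0.08 rad and value of joint any of clip_arm_front, clip_arm_back below 0.045 rad and contact force between clip and rail above 2 N and z of clip in the frame of rail between 0.0915 and 0.1078 m and x of clip in the frame of rail between -0.003 and 0.003 m and angle between the y axis of clip and the y axis of rail, either way round below 0.08 rad and angle between clip's own z axis and vertical below 0.2 rad and x of clip_ring in the frame of rail below -0.04 m and horizontal distance between clip and round_stop above 0.046 m), for 0.2 s.
2. still on the rod, it is slid up to the round-topped stop (value of joint each of clip_arm_front, clip_arm_back below 0.08 rad and value of joint any of clip_arm_front, clip_arm_back below 0.045 rad and contact force between clip and rail above 2 N and z of clip in the frame of rail between 0.0915 and 0.1078 m and x of clip in the frame of rail between -0.003 and 0.003 m and angle between the y axis of clip and the y axis of rail, either way round below 0.08 rad and angle between clip's own z axis and vertical below 0.2 rad and x of clip_ring in the frame of rail below -0.04 m and horizontal distance between clip and round_stop below 0.023 m), for 0.2 s.
At the end, for the whole second after the job is handed in: The clip is home on the rod (arms gripping it, over 2 N, spread below 0.08 and one below 0.045 rad; origin 91.5 to 107.8 mm high, within 3 mm of its axis sideways), along it within 0.08 rad, upright within 0.2 rad, ring on the robot's side, within 2 mm of the round-topped stop, at rest and released (all of step 2 and linear speed of clip below 0.01 m/s); the robot touches nothing.
It fails at once if the clip is pressed on the rail with more than 40 N (contact force between clip and rail above 40 N).
It fails at once if the clip is pressed on the stop with more than 25 N (contact force between clip and round_stop above 25 N).
It fails at once if a bystander is moved by more than 30 mm (distance of any of wash_bottle, flask, beaker, reagent, spatula, dish, stopper from where it was at the start of the episode above 0.03 m).
It also fails if it takes over 72 s, if anything falls off the work surface, if the arm or the gripper's body presses on something with over 40 N, if the wrist force passes 120 N, or if a joint passes its speed limit or range.

## Working session

There is one attempt and no reset: what is moved stays moved. The work goes in short steps, Python scripts to look and compute and a tool call to move; the robot and the scene stay as the last step left them, time stands still between calls to the robot, and variables do not carry over. Pictures are saved under pics/ and viewed, at most 10 in all, crops included, and the job is handed in when it is done.

Besides the shell and the picture viewer there is one more tool, called after "Request:" by a JSON object that holds its "op" and its "data", one argument or row to a line. jog_arm: Moves the arm, as the interface text tells. Shifts and turns lie within -1 to 1; 1 stands for 4 cm of shift or 4 degrees of turn. Its arguments: {"type":"object","properties":{"motion":{"type":"array","items":{"type":"number"}},"grip_force":{"type":"number"}},"required":["motion"]}

```bash
mkdir -p pics; ls
python3 - <<'E'
from rig import robot
import cv2,numpy as np
print(robot.get_obs(), robot.tip_reach)
for n in ("side","top","wrist"):
    cv2.imwrite(f"pics/{n}0.png",robot.camera(n)); print(n,robot.calibration(n))
a=cv2.imread("pics/side0.png");b=cv2.imread("pics/top0.png")
cv2.imwrite("pics/a.png",cv2.resize(b,(800,600),interpolation=cv2.INTER_CUBIC))
cv2.imwrite("pics/b.png",cv2.resize(a,(800,600),interpolation=cv2.INTER_CUBIC))
E
```

```text
pics
{'time': 0.0, 'q': array([ 9.59493868e-01,  5.28452834e-01,  1.43391548e+00,  2.15494657e-05,
        1.18139658e+00, -1.78503212e-01]), 'joint_velocities': array([-7.90154377e-04,  2.15613237e-04, -4.71199971e-05, -2.07943434e-03,
        1.65047626e-04,  6.02632992e-05]), 'joint_torque': array([ 2.01700765e-03, -4.40038991e+01, -1.76599270e+01,  6.34443923e-02,
        5.81768516e-02, -1.54191043e-04]), 'position': array([0.26168562, 0.56679032, 0.23257562]), 'tool_rot': array([ 2.14718497e-01,  9.76675375e-01, -9.98691640e-04, -4.27046925e-04]), 'ft_force': array([ 0.39673773, -0.50204878,  0.44106999]), 'moment': array([ 0.00904013,  0.02947539, -0.04318275]), 'grip_force': 0.0, 'grip_width': 0.08699280609050292} 0.011
side {'fx': 428.65321348996554, 'fy': 428.65321348996554, 'cx': 261.84084299296086, 'cy': 191.83842307987382, 'dist_coeffs': array([-0.09793133,  0.        ,  0.        ,  0.        ,  0.        ]), 'R': array([[ 0.99748793, -0.0671198 ,  0.02264425],
       [-0.01453016, -0.5067423 , -0.86197512],
       [ 0.0693304 ,  0.85948076, -0.50644459]]), 't': array([
[... 280 characters left out ...]
       [-0.97209275,  0.0332712 , -0.23222555],
       [ 0.23192097, -0.01279219, -0.97265052]]), 't': array([0.02533138, 0.55088252, 1.13567207])}
wrist {'fx': 345.7080100485142, 'fy': 345.7080100485142, 'cx': 256.04672988304793, 'cy': 190.9071863607316, 'dist_coeffs': array([-0.10243808,  0.        ,  0.        ,  0.        ,  0.        ]), 'T_tool_cam': array([[-7.76954711e-04, -9.70584807e-01, -2.40758236e-01,
         6.49952850e-02],
       [ 9.99999487e-01, -5.97737271e-04, -8.17415855e-04,
        -1.01803266e-03],
       [ 6.49461240e-04, -2.40758747e-01,  9.70584774e-01,
        -1.50670422e-01],
       [ 0.00000000e+00,  0.00000000e+00,  0.00000000e+00,
         1.00000000e+00]])}
```

View pics/a.png

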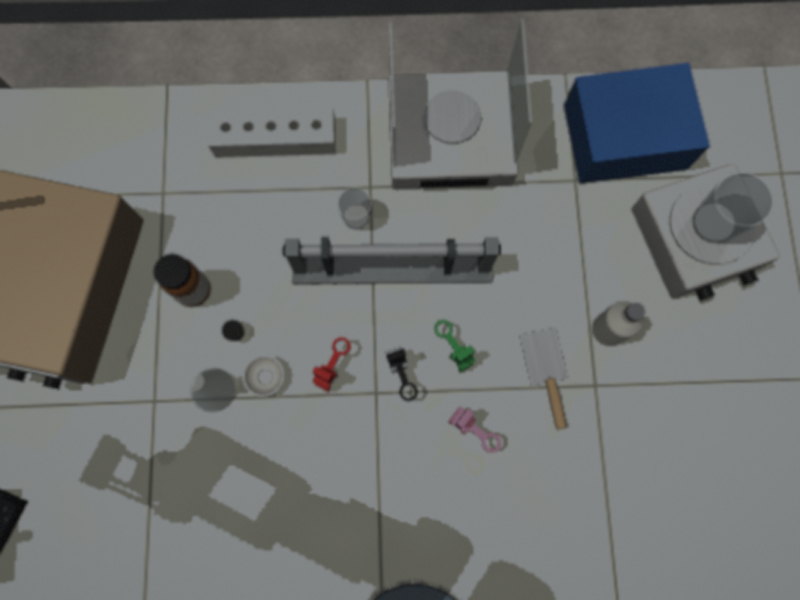

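View pics/b.png

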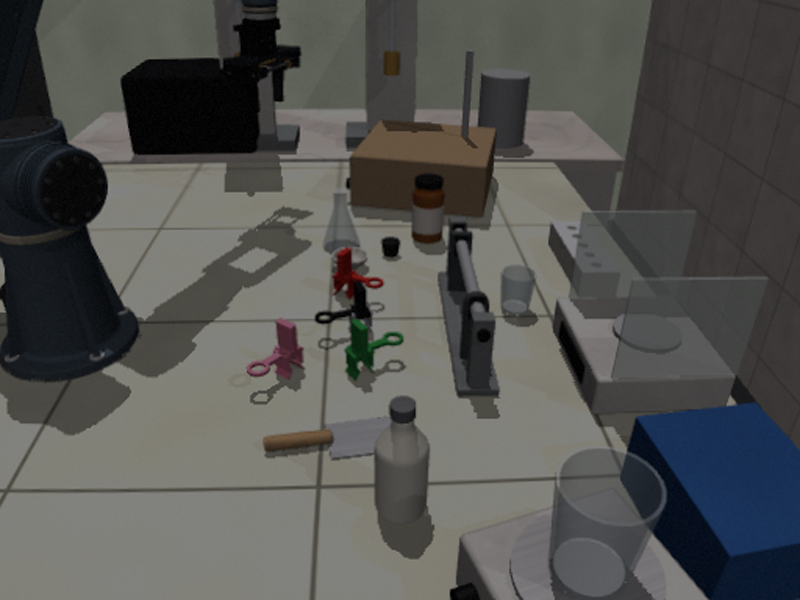

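The black clip is at top (400,372) with its ring at (408,391) and fin at (397,357). The red (330,365), green (455,345) and pink (475,430) ones are look-alikes. The stops are at top (327,255) and (450,257). I'll enlarge the clip and both stops to confirm.

```bash
cat > h.py <<'E'
from rig import robot
import cv2,numpy as np
from scipy.spatial.transform import Rotation as Ro
def cam(n,obs=None):
    c=robot.calibration(n);K=np.array([[c["fx"],0,c["cx"]],[0,c["fy"],c["cy"]],[0,0,1]])
    if n=="wrist":
        T=np.eye(4);T[:3,:3]=Ro.from_quat(obs["tool_rot"]).as_matrix();T[:3,3]=obs["position"]
        M=np.linalg.inv(T@np.array(c["T_tool_cam"]));R,t=M[:3,:3],M[:3,3]
    else: R,t=np.array(c["R"]),np.array(c["t"])
    return K,np.array(c["dist_coeffs"]),R,t
def back(C,uv,z):
    K,d,R,t=C
    p=cv2.undistortPoints(np.array(uv,float).reshape(-1,1,2),K,d)[:,0]
    r=np.c_[p,np.ones(len(p))]@R; o=-R.T@t
    return o+r*((z-o[2])/r[:,2])[:,None]
def proj(C,X):
    K,d,R,t=C
    return cv2.projectPoints(np.array(X,float).reshape(-1,3),cv2.Rodrigues(R)[0],t,K,d)[0][:,0]
E
python3 - <<'E'
from h import *
C=cam("top"); s=.64
f=lambda *p:[(x*s,y*s) for x,y in p]
print("ring",back(C,f((408,391)),.0386),"fintop",back(C,f((397,355)),.08))
print("postL,R tops",back(C,f((292,245),(492,244)),.124),"stops",back(C,f((327,243),(450,244)),.122))
print("base front corners",back(C,f((293,283),(493,282)),.012))
print("base z=0 ",back(C,f((240,332),),.03))
a=cv2.imread("pics/side0.png");b=cv2.imread("pics/top0.png")
k=cv2.INTER_CUBIC
x=cv2.resize(a[130:260,270:330],None,fx=4.5,fy=4.5,interpolation=k)
y=cv2.resize(b[205:265,235:285],None,fx=5,fy=5,interpolation=k)
z=cv2.resize(b[145:190,175:325],None,fx=3,fy=3,interpolation=k)
o=np.zeros((600,740,3),np.uint8);o[:x.shape[0],:x.shape[1]]=x;o[:y.shape[0],280:280+y.shape[1]]=y;o[400:400+z.shape[0],280:280+z.shape[1]]=z
cv2.imwrite("pics/c.png",cv2.convertScaleAbs(o,alpha=1.8,beta=10))
E
```

```text
ring [[ 0.40168424 -0.00330968  0.0386    ]] fintop [[0.45521389 0.01294308 0.08      ]]
postL,R tops [[ 0.6308905   0.17430646  0.124     ]
 [ 0.62178616 -0.14446897  0.124     ]] stops [[ 0.63302869  0.11878474  0.122     ]
 [ 0.62472203 -0.07766031  0.122     ]]
base front corners [[ 0.5980811   0.18813159  0.012     ]
 [ 0.58805283 -0.15851559  0.012     ]]
base z=0  [[0.51129335 0.27443154 0.03      ]]
```

View pics/c.png

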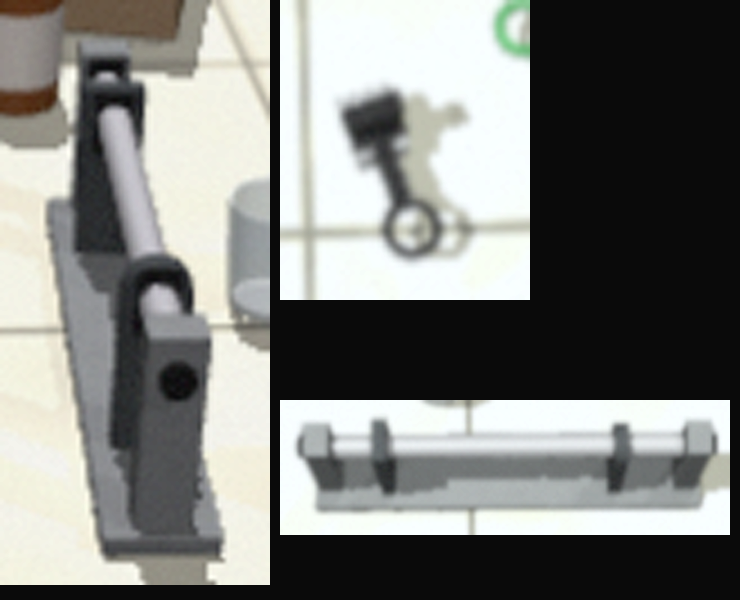

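The clip to use is the black one, ring at crop (412,230) and fin at (375,115). Red, green and pink are look-alikes. In the side crop the near stop (150,290; y≈-0.08) has a round top and the far one (120,100; y≈+0.12) a square top, so I slide towards -y. Next I move above the clip.

Request:
{"op": "jog_arm", "data": {
  "motion": [-0.85,-0.88,0.08,0,0,0,-1,-0.85,-0.88,0.08,0,0,0,-1,-0.85,-0.88,0.08,0,0,0,-1,-0.85,-0.88,0.08,0,0,0,-1,-0.85,-0.88,0.08,0,0,0,-1,-0.85,-0.88,0.08,0,0,0,-1,-0.85,-0.88,0.08,0,0,0,-1,-0.85,-0.88,0.08,0,0,0,-1,-0.85,-0.88,0.08,0,0,0,-1,-0.85,-0.88,0.08,0,0,0,-1,-0.85,-0.88,0.08,0,0,0,-1,-0.85,-0.88,0.08,0,0,0,-1]
}}

```text
time: 1.65
position: [0.4557, 0.0112, 0.195]
tool_rot: [0.215, 0.977, 0.0, 0.0]
ft_force: [0.9, -0.4, 0.5]
grip_width: 0.0872
grip_force: 0.0
```

Request:
{"op": "jog_arm", "data": {
  "motion": [0,0,0,0,0,1,-1,0,0,0,0,0,1,-1,0,0,0,0,0,1,-1,0,0,0,0,0,1,-1,0,0,0,0,0,1,-1,0,0,0,0,0,1,-1,0,0,0,0,0,1,-1,0,0,0,0,0,1,-1,0,0,0,0,0,1,-1,0,0,0,0,0,1,-1,0,0,0,0,0,1,-1,0,0,0,0,0,1,-1]
}}

```text
time: 3.15
position: [0.4552, 0.0128, 0.195]
tool_rot: [0.594, 0.804, -0.0, -0.0]
ft_force: [-0.2, -0.1, -0.6]
grip_width: 0.0871
grip_force: 0.0
```

Run:
```python
from h import *
o=robot.get_obs();print(o["time"],o["position"],o["tool_rot"],o["ft_force"])
im=robot.camera("wrist");cv2.imwrite("pics/w1.png",im)
C=cam("wrist",o);print(proj(C,[[.457,.013,.0846],[.402,-.003,.0386]]))
cv2.imwrite("pics/w1v.png",cv2.resize(im,(768,576),interpolation=cv2.INTER_CUBIC))
```

```text
3.15 [0.4551898  0.01280864 0.19504887] [ 5.94337396e-01  8.04215790e-01 -7.51503743e-05 -1.34115166e-04] [-0.21998968 -0.05741703 -0.56986414]
[[259.12908943 190.66824483]
 [195.74823341 177.65532294]]
```

View pics/w1v.png

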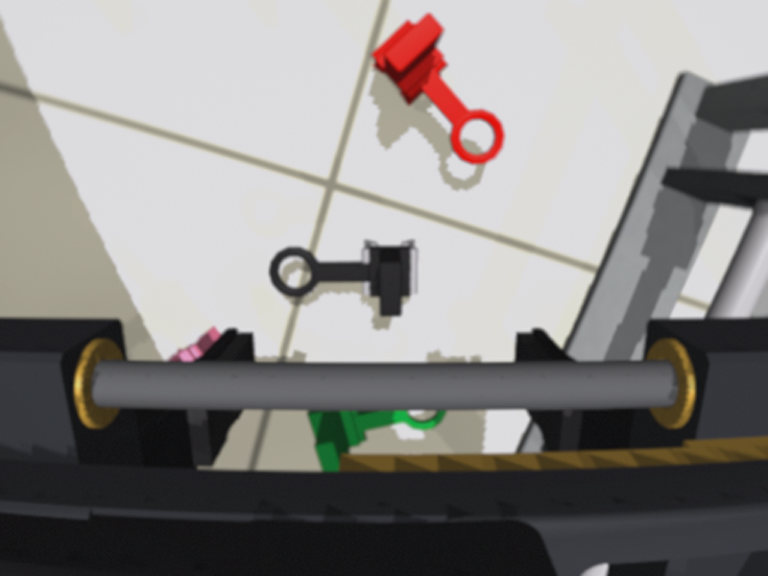

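The clip's ring is at about (294,272), its arm runs level in the picture, and the fin top spans about (380–402, 256–315). So the tool yaw already matches the clip.

Run:
```python
from h import *
o=robot.get_obs();C=cam("wrist",o);R=Ro.from_quat(o["tool_rot"]).as_matrix();p=o["position"]
for n,uv,z in (("ring",(294,272),.0386),("armbase",(365,271.5),.0386),("finend",(391,315),.0846),("fintop",(391,286),.0846)):
    X=back(C,[(uv[0]/1.5,uv[1]/1.5)],z)[0]; print(n,X,"tool",R.T@(X-p))
```

```text
ring [ 0.40310187 -0.00614551  0.0386    ] tool [-0.00294768 -0.05535777  0.15647831]
armbase [0.44435509 0.00671768 0.0386    ] tool [-0.00269479 -0.01214637  0.15647005]
finend [ 0.46281529 -0.001657    0.0846    ] tool [-0.01608937  0.0030539   0.11046514]
fintop [0.45818513 0.01336844 0.0846    ] tool [-0.00036675  0.00301434  0.11046749]
```

Request:
{"op": "jog_arm", "data": {
  "motion": [-0.05,0.07,0.4,0,0,0,-1,0,0,0.5,0,0,0,-1,0,0,0.5,0,0,0,-1,0,0,0.5,0,0,0,-1,0,0,0.5,0,0,0,-1,0,0,0.5,0,0,0,-1,0,0,0.3,0,0,0,-1,0,0,0.15,0,0,0,-1,0,0,0.07,0,0,0,-1,0,0,0,0,0,0,-1]
}}

```text
time: 4.45
position: [0.4588, 0.0117, 0.0586]
tool_rot: [0.593, 0.805, 0.0, 0.0]
ft_force: [0.1, 0.3, -0.0]
grip_width: 0.087
grip_force: 0.0
```

Request:
{"op": "jog_arm", "data": {
  "motion": [0,0,0,0,0,0,0.5,0,0,0,0,0,0,0.7,0,0,0,0,0,0,1,0,0,0,0,0,0,1,0,0,0,0,0,0,1,0,0,0,0,0,0,1,0,0,0,0,0,0,1,0,0,0,0,0,0,1],
  "grip_force": 40
}}

```text
time: 5.45
position: [0.4586, 0.0117, 0.0583]
tool_rot: [0.593, 0.805, -0.0, -0.0]
ft_force: [-0.1, -0.4, -0.4]
grip_width: 0.015
grip_force: 0.0
```

Request:
{"op": "jog_arm", "data": {
  "motion": [0,0,0,0,0,0,1,0,0,0,0,0,0,1,0,0,0,0,0,0,1]
}}

```text
time: 5.82
position: [0.4586, 0.0117, 0.0583]
tool_rot: [0.593, 0.805, -0.0, -0.0]
ft_force: [-0.4, -0.4, -0.6]
grip_width: 0.0116
grip_force: 40.0
```

Request:
{"op": "jog_arm", "data": {
  "motion": [0,0,-0.3,0,0,0,1,0,0,-0.6,0,0,0,1,0,0,-0.6,0,0,0,1,0,0,-0.6,0,0,0,1,0,0,-0.6,0,0,0,1,0,0,-0.6,0,0,0,1,0,0,-0.6,0,0,0,1]
}}

```text
time: 6.7
position: [0.4581, 0.0118, 0.2158]
tool_rot: [0.593, 0.805, 0.0, 0.0]
ft_force: [0.1, 0.3, -1.8]
grip_width: 0.0119
grip_force: 40.0
```

Request:
{"op": "jog_arm", "data": {
  "motion": [0,0,0,0,0,0.8,1,0,0,0,0,0,0.8,1,0,0,0,0,0,0.8,1,0,0,0,0,0,0.8,1,0,0,0,0,0,0.8,1,0,0,0,0,0,0.7,1]
}}

```text
time: 7.45
position: [0.4581, 0.0118, 0.215]
tool_rot: [0.717, 0.697, 0.0, 0.0]
ft_force: [0.4, -1.1, -1.0]
grip_width: 0.012
grip_force: 40.0
```

Request:
{"op": "jog_arm", "data": {
  "motion": [0.04,0.5,0,0,0,0,1,0.04,0.5,0,0,0,0,1,0.04,0.5,0,0,0,0,1,0.04,0.5,0,0,0,0,1,0.04,0.5,0,0,0,0,1,0.04,0.5,0,0,0,0,1,0.04,0.5,0,0,0,0,1,0,0.5,0,0,0,0,1,0,0.18,0,0,0,0,1,0,0,0,0,0,0,1,0,0,0,0,0,0,1]
}}

```text
time: 8.82
position: [0.6249, 0.0184, 0.2143]
tool_rot: [0.717, 0.697, -0.0, -0.001]
ft_force: [0.5, 0.0, -0.6]
grip_width: 0.0118
grip_force: 40.0
```

Run:
```python
from h import *
o=robot.get_obs();print(o["time"],o["position"],o["tool_rot"],o["grip_width"],o["ft_force"])
im=robot.camera("wrist");cv2.imwrite("pics/w2.png",im)
s=robot.camera("side");cv2.imwrite("pics/s2.png",s);t=robot.camera("top");cv2.imwrite("pics/t2.png",t)
v=np.zeros((600,780,3),np.uint8)
v[:384,:512]=im
v[:390,514:764]=cv2.resize(s[130:260,262:345],(250,390),interpolation=cv2.INTER_CUBIC)
v[392:592,:]=cv2.resize(t[145:195,165:360],(780,200),interpolation=cv2.INTER_CUBIC)
cv2.imwrite("pics/d.png",cv2.convertScaleAbs(v,alpha=1.5))
```

```text
8.825 [0.62490945 0.01837349 0.2143313 ] [ 7.16887045e-01  6.97188950e-01 -4.74009942e-04 -5.55772546e-04] 0.011775145070446752 [ 0.46440956  0.00382787 -0.60529347]
```

View pics/d.png

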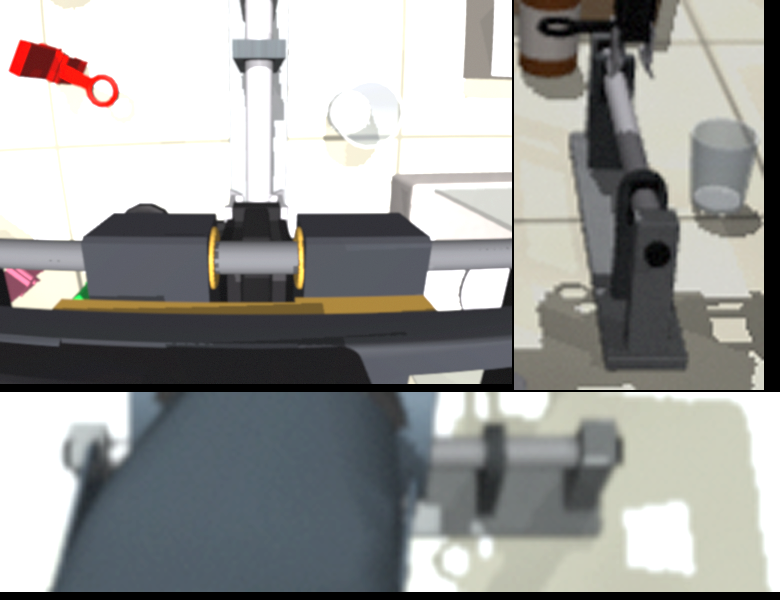

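The wrist view shows the rod at columns 246–274, rows 65–195, with the clip's lips straddling it at about (232–288, 200). I'll fit the rod edges for offset and yaw.

Run:
```python
from h import *
o=robot.get_obs();C=cam("wrist",o);R=Ro.from_quat(o["tool_rot"]).as_matrix();p=o["position"]
g=cv2.cvtColor(cv2.imread("pics/w2.png"),cv2.COLOR_BGR2GRAY).astype(float)
for r in (80,100,120,140,160,180,190): print(r,g[r-1:r+2,234:290:1].mean(0).astype(int).tolist())
for r in (208,215): print(r,g[r,225:300].astype(int).tolist())
print("tool yaw of y",np.degrees(np.arctan2(R[1,1],R[0,1])))
# expected rod edges for rod at tool y=0, axis z .1
for e in (-.01,0,.01): print(e,proj(C,[p*[1,1,0]+R@[a,e,0]+[0,0,.1] for a in (.05,.1)]))
```

```text
80 [184, 183, 182, 181, 182, 183, 178, 160, 130, 112, 109, 117, 136, 155, 170, 181, 192, 200, 208, 214, 217, 219, 222, 225, 229, 230, 227, 222, 218, 215, 210, 204, 197, 188, 178, 165, 148, 128, 109, 102, 103, 104, 104, 105, 123, 153, 170, 174, 174, 175, 175, 176, 170, 158, 176, 218]
100 [183, 182, 182, 182, 182, 183, 183, 184, 184, 179, 160, 136, 137, 153, 168, 181, 191, 200, 207, 213, 216, 219, 221, 224, 226, 227, 225, 221, 217, 214, 210, 204, 197, 187, 176, 163, 146, 126, 115, 113, 114, 114, 114, 114, 113, 113, 114, 118, 133, 158, 173, 176, 168, 164, 189, 221]
120 [185, 185, 185, 185, 185, 184, 185, 184, 184, 184, 178, 161, 147, 152, 168, 180, 191, 199, 207, 213, 217, 219, 221, 222, 224, 225, 223, 220, 217, 214, 210, 204, 196, 186, 175, 161, 143, 123, 113, 118, 132, 144, 148, 148, 149, 148, 149, 149, 149, 157, 171, 178, 169, 173, 211, 229]
140 [183, 182, 182, 182, 182, 182, 183, 183, 184, 183, 178, 162, 147, 151, 166, 179, 190, 199, 207, 213, 217, 218, 220, 222, 223, 224, 222, 220, 217, 215, 210, 204, 195, 185, 174, 159, 141, 121, 124, 154, 177, 184, 184, 184, 184, 184, 183, 183, 1
[... 1078 characters left out ...]
37, 39, 40, 40, 40, 41, 41, 40, 40, 40, 40, 53, 97, 148, 179, 185, 181, 175, 167, 156, 165, 206, 228, 233, 233, 233, 233, 233, 233, 233, 233, 233]
215 [182, 195, 207, 213, 215, 203, 166, 105, 55, 46, 46, 45, 46, 46, 46, 46, 45, 44, 39, 31, 25, 24, 25, 26, 24, 25, 26, 24, 25, 25, 25, 24, 26, 22, 25, 25, 23, 23, 25, 25, 24, 24, 24, 26, 36, 43, 44, 44, 45, 45, 44, 44, 44, 43, 57, 108, 167, 205, 212, 206, 198, 184, 171, 181, 215, 230, 233, 233, 233, 230, 209, 150, 84, 41, 35]
tool yaw of y -1.5973817907839065
-0.01 [[243.13629614 124.7152207 ]
 [242.62519387  56.00020138]]
0 [[256.34450839 124.69520263]
 [256.30198271  55.96765994]]
0.01 [[269.55246241 124.69521849]
 [269.97848816  55.9805646 ]]
```

Request:
{"op": "jog_arm", "data": {
  "motion": [0,0.045,0.3,0,0,0,1,0,0,0.3,0,0,0,1,0,0,0.3,0,0,0,1,0,0,0.2,0,0,0,1,0,0,0.1,0,0,0,1,0,0,0,0,0,0,1,0,0,0,0,0,0,1]
}}

```text
time: 9.85
position: [0.6282, 0.0182, 0.1668]
tool_rot: [0.717, 0.697, 0.0, 0.0]
ft_force: [0.4, 0.1, -0.2]
grip_width: 0.0119
grip_force: 40.0
```

Run:
```python
from h import *
o=robot.get_obs();print(o["time"],o["position"],o["ft_force"],o["moment"])
im=robot.camera("wrist");cv2.imwrite("pics/w3.png",im)
s=robot.camera("side");cv2.imwrite("pics/s3.png",s)
k=cv2.INTER_CUBIC
v=np.zeros((600,800,3),np.uint8)
v[:480,:400]=cv2.resize(im[110:230,206:306],(400,480),interpolation=k)
v[:480,400:]=cv2.resize(s[115:223,250:340],(400,480),interpolation=k)
cv2.imwrite("pics/e.png",cv2.convertScaleAbs(v,alpha=1.6))
```

```text
9.85 [0.62817364 0.0181571  0.1667542 ] [ 0.42425304  0.05879997 -0.19528713] [-0.05103074  0.09218039 -0.03337732]
```

View pics/e.png

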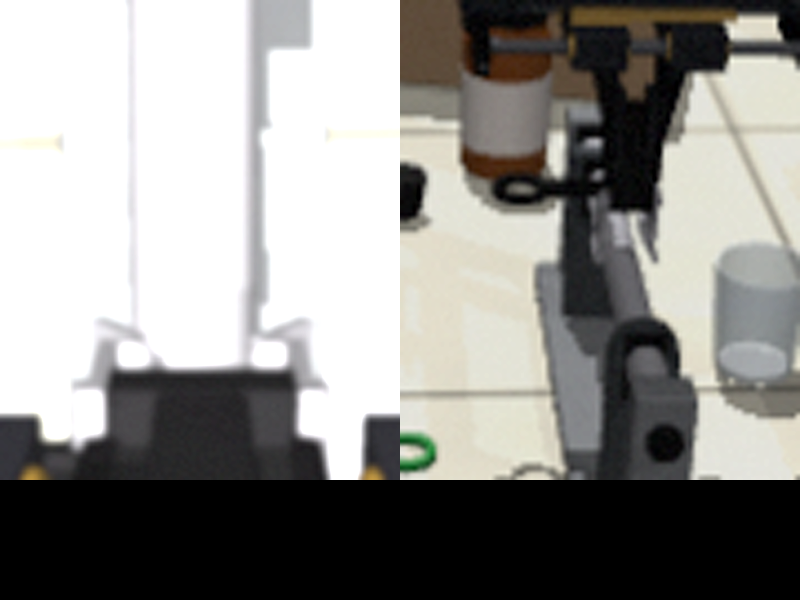

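The rod (columns 132–248 of the left crop) is now left of the clip's centre (about 203), so I overshot. I'll measure it numerically.

Run:
```python
from h import *
o=robot.get_obs();C=cam("wrist",o);R=Ro.from_quat(o["tool_rot"]).as_matrix();p=o["position"]
print(p, o["q"])
g=cv2.cvtColor(cv2.imread("pics/w3.png"),cv2.COLOR_BGR2GRAY).astype(float)
for r in (115,140,160,175,185): print(r,g[r-1:r+2,232:280].mean(0).astype(int).tolist())
for r in (197,202,207,215): print(r,g[r,225:292].astype(int).tolist())
for z in (.094,.1,.106):print(z,proj(C,[p*[1,1,0]+R@[.04,e,0]+[0,0,z] for e in (-.01,0,.01)])[:,0])
print(proj(C,[p+R@[.015,e,z] for e,z in ((-.0125,.0147),(.0125,.0147),(-.006,-.0263),(.006,-.0263))]))
```

```text
[0.62816862 0.01815013 0.16687238] [-1.48657009e-01  6.09260442e-01  1.48656856e+00 -4.68845733e-05
  1.04469943e+00 -1.20793300e-01]
115 [183, 184, 184, 184, 178, 163, 146, 150, 163, 175, 184, 193, 200, 206, 212, 216, 218, 219, 221, 222, 224, 226, 226, 225, 222, 218, 216, 214, 210, 205, 199, 191, 182, 174, 164, 150, 132, 116, 108, 110, 112, 113, 112, 113, 114, 114, 114, 114]
140 [184, 184, 183, 183, 178, 163, 146, 148, 160, 172, 183, 192, 199, 205, 211, 215, 217, 219, 220, 222, 223, 223, 223, 222, 220, 218, 216, 214, 210, 205, 199, 191, 182, 173, 162, 147, 129, 113, 106, 113, 123, 143, 167, 180, 184, 184, 184, 184]
160 [182, 182, 182, 181, 176, 161, 143, 145, 158, 170, 181, 190, 197, 205, 210, 215, 217, 219, 221, 221, 222, 222, 223, 222, 220, 218, 217, 215, 211, 206, 199, 191, 182, 173, 161, 144, 126, 112, 109, 124, 153, 176, 183, 184, 184, 183, 184, 183]
175 [182, 182, 182, 182, 178, 165, 147, 143, 154, 167, 178, 186, 192, 199, 205, 209, 212, 214, 215, 215, 215, 215, 215, 214, 212, 208, 207, 208, 209, 205, 197, 190, 181, 172, 160, 143, 124, 109, 106, 111, 124, 151, 173, 180, 182, 1
[... 1030 characters left out ...]
 25, 26, 26, 25, 26, 26, 26, 25, 27, 30, 30, 31, 33, 33, 35, 33, 33, 33, 32, 33, 32, 33, 49, 84, 120, 141, 145, 143, 142, 141, 142, 163, 207, 229, 233]
215 [178, 196, 207, 214, 215, 204, 168, 109, 59, 45, 46, 46, 47, 46, 47, 46, 46, 44, 39, 30, 24, 24, 25, 24, 25, 25, 24, 25, 27, 25, 26, 27, 25, 25, 25, 24, 23, 23, 26, 23, 25, 26, 25, 30, 39, 43, 45, 45, 44, 44, 44, 45, 44, 45, 67, 119, 174, 206, 212, 210, 201, 187, 173, 181, 215, 229, 233]
0.094 [240.70855485 256.19352532 271.67834292]
0.1 [240.30720985 256.20892548 272.11046052]
0.106 [239.88370249 256.22517749 272.56644017]
[[231.39270436 206.72476557]
 [281.49937897 206.68486137]
 [240.96636458 237.15668828]
 [272.19616933 237.13102329]]
```

Request:
{"op": "jog_arm", "data": {
  "motion": [0,-0.03,0,0,0,0,1,0,0,0.05,0,0,0,1,0,0,0.05,0,0,0,1,0,0,0,0,0,0,1]
}}

```text
time: 10.45
position: [0.6264, 0.0182, 0.162]
tool_rot: [0.717, 0.697, -0.0, -0.0]
ft_force: [-0.3, 0.3, -1.3]
grip_width: 0.0116
grip_force: 40.0
```

Request:
{"op": "jog_arm", "data": {
  "motion": [0,0,0.025,0,0,0,1,0,0,0.025,0,0,0,1,0,0,0.025,0,0,0,1,0,0,0,0,0,0,1]
}}

```text
time: 10.95
position: [0.6265, 0.0182, 0.1592]
tool_rot: [0.717, 0.697, -0.0, -0.0]
ft_force: [-1.4, 1.2, -1.1]
grip_width: 0.0118
grip_force: 40.0
```

Request:
{"op": "jog_arm", "data": {
  "motion": [0,0.01,0.025,0,0,0,1,0,0,0.025,0,0,0,1,0,0,0.025,0,0,0,1,0,0,0,0,0,0,1]
}}

```text
time: 11.45
position: [0.627, 0.0182, 0.1562]
tool_rot: [0.717, 0.697, -0.0, -0.0]
ft_force: [0.5, -0.1, -1.0]
grip_width: 0.0117
grip_force: 40.0
```

Request:
{"op": "jog_arm", "data": {
  "motion": [0,0,0.025,0,0,0,1,0,0,0.025,0,0,0,1,0,0,0,0,0,0,1]
}}

```text
time: 11.82
position: [0.6268, 0.0182, 0.1543]
tool_rot: [0.717, 0.697, -0.0, -0.0]
ft_force: [-0.2, 0.5, 0.5]
grip_width: 0.0119
grip_force: 40.0
```

Request:
{"op": "jog_arm", "data": {
  "motion": [0,0,0.025,0,0,0,1,0,0,0.025,0,0,0,1,0,0,0,0,0,0,1]
}}

```text
time: 12.2
position: [0.6271, 0.0182, 0.1534]
tool_rot: [0.717, 0.697, 0.0, 0.0]
ft_force: [-2.2, 0.5, 5.3]
grip_width: 0.0121
grip_force: 40.0
```

Request:
{"op": "jog_arm", "data": {
  "motion": [0,-0.01,0.025,0,0,0,1,0,0,0.025,0,0,0,1,0,0,0,0,0,0,1]
}}

```text
time: 12.58
position: [0.6272, 0.0182, 0.1522]
tool_rot: [0.717, 0.697, 0.001, 0.001]
ft_force: [-2.5, -0.4, 9.8]
grip_width: 0.0116
grip_force: 40.0
```

Request:
{"op": "jog_arm", "data": {
  "motion": [0,0,0.025,0,0,0,1,0,0,0.025,0,0,0,1,0,0,0,0,0,0,1]
}}

```text
time: 12.95
position: [0.6273, 0.0181, 0.1504]
tool_rot: [0.717, 0.697, 0.001, 0.001]
ft_force: [-2.2, 0.3, 9.2]
grip_width: 0.0115
grip_force: 40.0
```

Request:
{"op": "jog_arm", "data": {
  "motion": [0,-0.02,0.025,0,0,0,1,0,0,0.025,0,0,0,1,0,0,0,0,0,0,1]
}}

```text
time: 13.32
position: [0.6269, 0.0181, 0.1482]
tool_rot: [0.717, 0.697, 0.001, 0.001]
ft_force: [-1.9, -0.4, 9.2]
grip_width: 0.0115
grip_force: 40.0
```

Request:
{"op": "jog_arm", "data": {
  "motion": [0,0,0.025,0,0,0,1,0,0,0.025,0,0,0,1,0,0,0,0,0,0,1]
}}

```text
time: 13.7
position: [0.6267, 0.0181, 0.1452]
tool_rot: [0.717, 0.697, 0.001, 0.001]
ft_force: [0.3, -1.0, 4.0]
grip_width: 0.0118
grip_force: 40.0
```

Request:
{"op": "jog_arm", "data": {
  "motion": [0,0,0.025,0,0,0,1,0,0,0.025,0,0,0,1,0,0,0.025,0,0,0,1,0,0,0,0,0,0,1]
}}

```text
time: 14.2
position: [0.6261, 0.0182, 0.1407]
tool_rot: [0.717, 0.697, 0.0, 0.0]
ft_force: [2.0, -0.6, -4.0]
grip_width: 0.0116
grip_force: 40.0
```

Request:
{"op": "jog_arm", "data": {
  "motion": [0,0,0.025,0,0,0,1,0,0,0.025,0,0,0,1,0,0,0,0,0,0,1]
}}

```text
time: 14.58
position: [0.6259, 0.0183, 0.1392]
tool_rot: [0.717, 0.697, 0.0, 0.0]
ft_force: [2.3, -0.3, -2.9]
grip_width: 0.0116
grip_force: 40.0
```

Request:
{"op": "jog_arm", "data": {
  "motion": [0,0,0.025,0,0,0,1,0,0,0,0,0,0,1]
}}

```text
time: 14.82
position: [0.6259, 0.0183, 0.1387]
tool_rot: [0.717, 0.697, 0.0, 0.0]
ft_force: [1.3, 0.4, 0.2]
grip_width: 0.0118
grip_force: 40.0
```

Request:
{"op": "jog_arm", "data": {
  "motion": [0,0,0.025,0,0,0,1,0,0,0,0,0,0,1]
}}

```text
time: 15.08
position: [0.6259, 0.0182, 0.1386]
tool_rot: [0.717, 0.697, 0.0, 0.0]
ft_force: [0.9, 0.8, 6.1]
grip_width: 0.0116
grip_force: 40.0
```

Request:
{"op": "jog_arm", "data": {
  "motion": [0,0.01,0.025,0,0,0,1,0,0,0,0,0,0,1,0,0,0,0,0,0,1,0,0,0,0,0,0,1]
}}

```text
time: 15.58
position: [0.626, 0.0182, 0.1386]
tool_rot: [0.717, 0.697, -0.0, 0.0]
ft_force: [-1.7, 0.4, 10.2]
grip_width: 0.0118
grip_force: 40.0
```

Run:
```python
from h import *
o=robot.get_obs();print(o["time"],o["position"],o["ft_force"],o["moment"])
im=robot.camera("wrist");s=robot.camera("side");cv2.imwrite("pics/s4.png",s)
k=cv2.INTER_CUBIC
v=np.zeros((600,800,3),np.uint8)
v[:480,:400]=cv2.resize(im[110:230,206:306],(400,480),interpolation=k)
v[:480,400:]=cv2.resize(s[115:223,250:340],(400,480),interpolation=k)
cv2.imwrite("pics/f.png",cv2.convertScaleAbs(v,alpha=1.5))
```

```text
15.575 [0.62598155 0.01824648 0.13855993] [-1.65977236  0.36234849 10.2248227 ] [-0.04290913  0.37233618  0.00997424]
```

View pics/f.png

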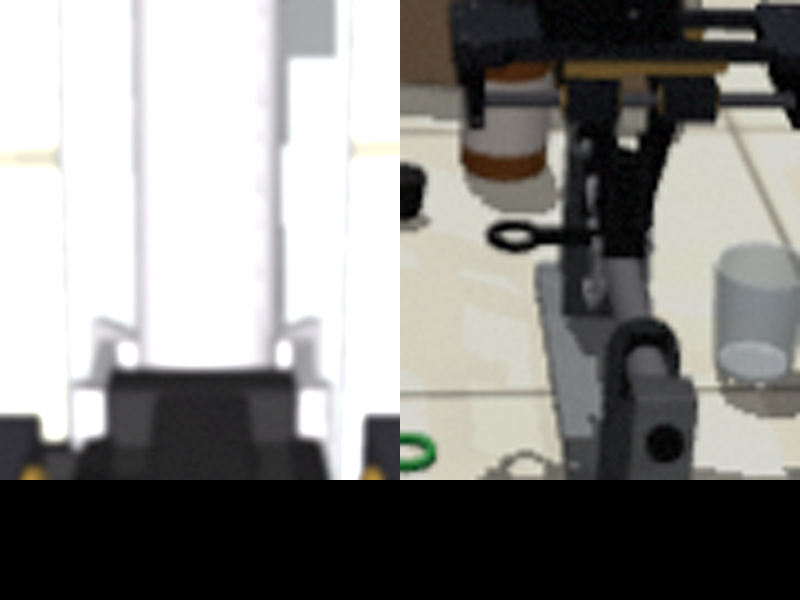

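The clip is home: the roof is seated on the rod, which is centred between the lips (138–280 against 105–300), and the reaction is about 10 N. I'll ease off vertically and slide towards the round stop (-y).

Request:
{"op": "jog_arm", "data": {
  "motion": [0,0,-0.025,0,0,0,1,-0.05,0,0,0,0,0,1,-0.1,0,0,0,0,0,1,-0.1,0,0,0,0,0,1,-0.1,0,0,0,0,0,1,0,0,0,0,0,0,1]
}}

```text
time: 16.42
position: [0.6261, 0.0055, 0.1386]
tool_rot: [0.717, 0.697, 0.001, -0.0]
ft_force: [0.6, 3.6, 7.0]
grip_width: 0.0117
grip_force: 40.0
```

Request:
{"op": "jog_arm", "data": {
  "motion": [-0.1,0,0,0,0,0,1,-0.1,0,0,0,0,0,1,-0.1,0,0,0,0,0,1,-0.1,0,0,0,0,0,1,-0.1,0,0,0,0,0,1,0,0,0,0,0,0,1]
}}

```text
time: 17.18
position: [0.6256, -0.0144, 0.1386]
tool_rot: [0.717, 0.697, 0.001, -0.0]
ft_force: [0.4, 3.5, 7.9]
grip_width: 0.0119
grip_force: 40.0
```

Request:
{"op": "jog_arm", "data": {
  "motion": [-0.1,0,-0.02,0,0,0,1,-0.1,0,0,0,0,0,1,-0.1,0,0,0,0,0,1,-0.1,0,0,0,0,0,1,-0.1,0,0,0,0,0,1,-0.1,0,0,0,0,0,1,0,0,0,0,0,0,1]
}}

```text
time: 18.05
position: [0.6248, -0.0397, 0.1386]
tool_rot: [0.717, 0.697, 0.0, -0.0]
ft_force: [0.2, 3.6, 5.1]
grip_width: 0.0113
grip_force: 40.0
```

Run:
```python
from h import *
s=robot.camera("side");o=robot.get_obs();print(o["position"],o["ft_force"])
C=cam("side");t=np.radians(-1.65);Y=np.array([-np.sin(t),np.cos(t),0])
v=cv2.resize(s[120:230,260:340],(436*1,600),interpolation=cv2.INTER_CUBIC)
t2=robot.camera("top")
w=np.zeros((600,800,3),np.uint8);w[:,:436]=v
w[:364,436:800]=cv2.resize(t2[135:205,260:330],(364,364),interpolation=cv2.INTER_CUBIC)
cv2.imwrite("pics/g.png",cv2.convertScaleAbs(w,alpha=1.6))
```

```text
[ 0.62476283 -0.0397171   0.13861333] [1.15300595 2.48822525 6.31452678]
```

View pics/g.png

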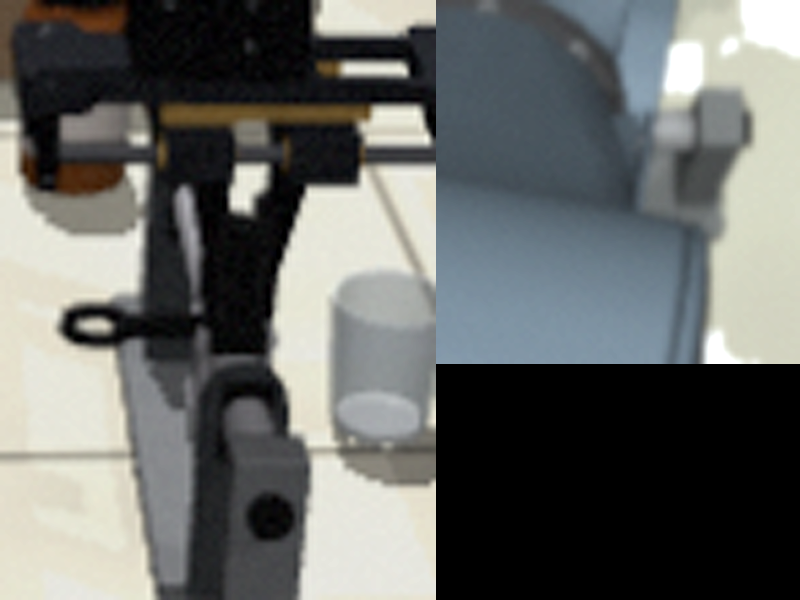

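The clip (front face about (235,340)) is still short of the round stop (its top about (240,375)). I'll continue in small steps, watching fy.

Request:
{"op": "jog_arm", "data": {
  "motion": [-0.05,0,0,0,0,0,1,-0.05,0,0,0,0,0,1,-0.05,0,0,0,0,0,1,-0.05,0,0,0,0,0,1]
}}

```text
time: 18.65
position: [0.6246, -0.0471, 0.1386]
tool_rot: [0.717, 0.697, 0.001, -0.0]
ft_force: [1.1, 4.1, 6.1]
grip_width: 0.0117
grip_force: 40.0
```

Request:
{"op": "jog_arm", "data": {
  "motion": [-0.03,0,0,0,0,0,1,-0.03,0,0,0,0,0,1,-0.03,0,0,0,0,0,1]
}}

```text
time: 19.02
position: [0.6244, -0.0507, 0.1386]
tool_rot: [0.717, 0.697, 0.001, -0.0]
ft_force: [1.7, 4.2, 5.2]
grip_width: 0.0116
grip_force: 40.0
```

Request:
{"op": "jog_arm", "data": {
  "motion": [-0.03,0,0,0,0,0,1,-0.03,0,0,0,0,0,1]
}}

```text
time: 19.27
position: [0.6244, -0.0531, 0.1386]
tool_rot: [0.717, 0.697, 0.001, -0.0]
ft_force: [1.1, 4.1, 5.7]
grip_width: 0.0117
grip_force: 40.0
```

Request:
{"op": "jog_arm", "data": {
  "motion": [-0.03,0,0,0,0,0,1,-0.03,0,0,0,0,0,1]
}}

```text
time: 19.52
position: [0.6243, -0.0555, 0.1386]
tool_rot: [0.717, 0.697, 0.001, -0.0]
ft_force: [1.1, 3.9, 4.5]
grip_width: 0.0115
grip_force: 40.0
```

Request:
{"op": "jog_arm", "data": {
  "motion": [-0.03,0,0,0,0,0,1,-0.03,0,0,0,0,0,1]
}}

```text
time: 19.77
position: [0.6243, -0.0579, 0.1386]
tool_rot: [0.717, 0.697, 0.001, -0.0]
ft_force: [2.1, 4.5, 5.5]
grip_width: 0.0118
grip_force: 40.0
```

Request:
{"op": "jog_arm", "data": {
  "motion": [-0.03,0,0,0,0,0,1,-0.03,0,0,0,0,0,1]
}}

```text
time: 20.02
position: [0.6242, -0.0603, 0.1386]
tool_rot: [0.717, 0.697, 0.001, -0.0]
ft_force: [0.5, 4.7, 7.2]
grip_width: 0.0117
grip_force: 40.0
```

Request:
{"op": "jog_arm", "data": {
  "motion": [-0.03,0,0,0,0,0,1,-0.03,0,0,0,0,0,1]
}}

```text
time: 20.27
position: [0.6241, -0.0615, 0.1386]
tool_rot: [0.717, 0.697, 0.002, -0.001]
ft_force: [1.8, 9.4, 5.4]
grip_width: 0.0112
grip_force: 40.0
```

Contact: fy has risen to 9.4 N and the motion has stopped. I'll hold, confirm with one small step, then relax and release.

Request:
{"op": "jog_arm", "data": {
  "motion": [-0.01,0,0,0,0,0,1,0,0,0,0,0,0,1,0,0,0,0,0,0,1,0,0,0,0,0,0,1]
}}

```text
time: 20.78
position: [0.6241, -0.0615, 0.1386]
tool_rot: [0.717, 0.697, 0.002, -0.001]
ft_force: [1.7, 8.1, 6.9]
grip_width: 0.0114
grip_force: 40.0
```

Request:
{"op": "jog_arm", "data": {
  "motion": [0.02,0,-0.01,0,0,0,1,0,0,-0.01,0,0,0,1,0,0,0,0,0,0,1]
}}

```text
time: 21.15
position: [0.6241, -0.0615, 0.1387]
tool_rot: [0.717, 0.697, 0.001, -0.001]
ft_force: [2.9, 5.4, 2.1]
grip_width: 0.0116
grip_force: 40.0
```

Request:
{"op": "jog_arm", "data": {
  "motion": [0,0.01,0,0,0,0,1,0,0,0,0,0,0,0.6,0,0,0,0,0,0,0.4,0,0,0,0,0,0,0.2,0,0,0,0,0,0,0,0,0,0,0,0,0,0,0,0,0,0,0,0,0]
}}

```text
time: 22.02
position: [0.6244, -0.063, 0.139]
tool_rot: [0.717, 0.697, -0.0, 0.0]
ft_force: [0.4, -0.6, 0.6]
grip_width: 0.0426
grip_force: 0.0
```

Request:
{"op": "jog_arm", "data": {
  "motion": [0,0,-0.1,0,0,0,0,0,0,-0.3,0,0,0,0,0,0,-0.5,0,0,0,0,0,0,-0.5,0,0,0,0,0,0,-0.5,0,0,0,0,0,0,-0.5,0,0,0,0,0,0,-0.3,0,0,0,0,0,0,0,0,0,0,0]
}}

```text
time: 23.02
position: [0.625, -0.0631, 0.2484]
tool_rot: [0.717, 0.697, 0.001, 0.001]
ft_force: [-0.2, 0.6, 0.2]
grip_width: 0.0433
grip_force: 0.0
```

Run:
```python
from h import *
s=robot.camera("side");im=robot.camera("wrist");o=robot.get_obs();print(o["time"],o["position"],o["ft_force"],o["grip_width"])
w=np.zeros((600,800,3),np.uint8);w[:,:436]=cv2.resize(s[120:230,260:340],(436,600),interpolation=cv2.INTER_CUBIC)
w[:400,440:800]=cv2.resize(im[60:260,166:346],(360,400),interpolation=cv2.INTER_CUBIC)
cv2.imwrite("pics/i.png",cv2.convertScaleAbs(w,alpha=1.6))
```

```text
23.125 [ 0.62396914 -0.06282821  0.24656701] [ 0.94563798 -0.18230347  0.15393411] 0.04336602587181207
```

View pics/i.png

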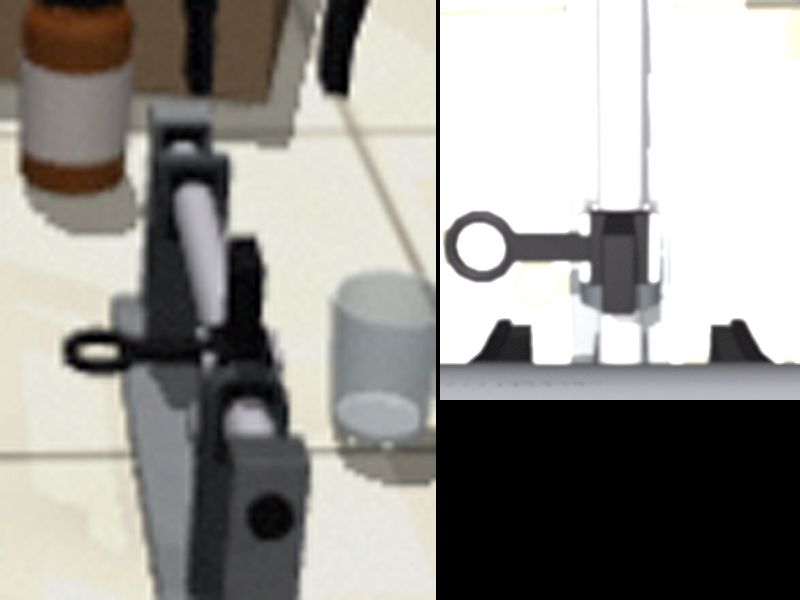

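The clip is upright on the rod with its fin at (245,300) and its ring to the robot's side at (97,350). It is against the round stop (245,385), and the gripper is clear. Handing in.

```bash
python3 -c "
from rig import robot
print(robot.hand_in())"
```

```text
the job is handed in; nothing more can be done
None
```

The black clip is snapped home on the rod, ring to the robot's side, slid up to the round-topped stop and released; I handed the job in at about 23 s, with tool-side forces never reading above about 10 N, and the hand-in returned no verdict.

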